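# Hold the spring jaw open for the next piece

## Task

Three pieces wait in line on the plywood board, and the one standing next to the board's end block is next to go into the spring-jaw holder. Take the holder's sliding jaw by its upright knob and pull it open until its pointer is on that piece's line: the line nearest the closed pointer for the small pot, the middle line for the medium tin, the farthest line for the wide low tin. Finish while still holding the knob, with the jaw kept still at that line so that I can load the piece; never let the jaw snap back, and leave the waiting pieces and the other things on the table where they are.

Things in the scene. Friction and masses are not known exactly. Their poses are not given: they have to be found in the camera images.
- holder: Spring-jaw holder, fixed: plywood base 300 x 120 x 12 mm, wooden end blocks, guide rods, spring. Origin: centre of its underside on the table. x runs along the slide from the front end block (-x) to the fixed jaw (+x, top 58 mm up), y left, z up; turned up to 0.45 rad from x pointing away from the robot. The sliding jaw: carriage 82 mm wide, top 41 mm up, with a jaw plate to 62 mm.
- jaw (a joint): Opening of the sliding jaw in m: 0 = shut by its spring (cork faces 30 mm apart), growing as it is pulled along the holder's -x; end stop at 0.108. The pointer is on the lines at 0.035 (first), 0.065 (middle), 0.095 (farthest). The spring pulls it shut with about 4 N at 0, rising to 12 N at 0.095; friction 0.5 N.
- knob_grip (a point): Centre of the head of the upright black knob on the sliding jaw, the part to hold, 86 mm above the table: round head 30 mm across, 72 to 102 mm up, on a 14 mm stem (47 to 66 mm up). With the jaw shut it is 8 mm along +x from the holder's origin; it moves with the jaw. The jaw plate stands 46 mm behind its axis (+x); nothing else near is higher than the head's underside.
- pointer (a point): Tip of the thin dark pointer on the sliding jaw's left (+y) side, over the white strip. It moves with the jaw.
- line1 (a point): First dark cross line on the white strip along the holder's left (+y) edge, nearest the closed pointer, 35 mm from it: for the small pot.
- line2 (a point): Middle line, 65 mm from the closed pointer: for the medium tin.
- line3 (a point): Farthest line, 95 mm from the closed pointer, nearest the front end block: for the wide tin.
- queue_board: Plywood board 380 x 130 x 12 mm fixed to the table left of the holder, the three pieces standing in line along it. Origin: centre of its underside. x along the board, toward its one wooden end block (25 x 110 mm, 57 mm above the table), which is at the end away from the robot.
- next_place (a point): The place next to the end block, on the board's top: the piece standing within 35 mm of it is next. The other two places are 112 and 224 mm from it.
- small_pot: Small paint sample pot, 53 mm across, 58 mm tall. Origin: centre of its underside.
- mid_tin: Medium closed glaze tin, 81 mm across, 86 mm tall. Origin: centre of its underside.
- wide_tin: Wide low open wax tin, 113 mm across, 76 mm tall. Origin: centre of its underside.
- sanding_block: Sanding block, 60 x 108 x 38 mm, lying on the table near the robot; leave it alone. Origin: centre of its underside.
- flat_brush: Flat paint brush, 200 x 45 x 18 mm, lying on the table near the robot; leave it alone. Origin: centre of its underside, x along the brush.
- washi_roll: Small roll of tape, 58 mm across, 19 mm tall, lying right of the holder; leave it alone. Origin: centre of its underside.
Mind the look-alikes: they are no part of the job. Leave any yellow look-alike of the mid_tin alone.

How it is judged:
By the outcome, as a careful person would: the job done as asked, in the order asked, and still so for the second after the job is handed in, while the arm keeps its last pose, push and grip.
It also fails if it takes over 32 s, if anything falls off the work surface, if the arm or the gripper's body presses on something with over 40 N, if the wrist force passes 120 N, or if a joint passes its speed limit or range.

## Robot

A 6-joint arm with a two-finger parallel gripper is mounted at the origin on a cart in front of the work surface, level with it; the furniture and walls round the work are solid. World frame = base frame: x ahead of the robot, y to its left, z up, the work surface at z = 0. Lengths are in m, angles in rad, forces in N, time in s.
With the tool pointing down it reaches from about 0.3 to 0.775 m from the base axis. Payload 14.6 kg.
Tool frame: the origin (TCP) lies between the finger pads, 19 mm behind the fingertips; this is the grasp point; z points along the fingers, y is the line along which they close (so a half turn about z gives the same grasp; the last joint's range is limited). The gripper opens to 94 mm and grips with 3 to 60 N. Pads are 16 mm wide; open, the fingers measure 119 mm over their backs; the gripper's body (75 mm by 177 mm) begins 78 mm behind the grasp point.
Start: joints at [1.081, 0.3, 1.521, -0, 1.321, -0.067], TCP at [0.226, 0.502, 0.224] pointing down, gripper open.
Joint ranges: [-3.03, 3.03], [-0.79, 2.21], [0.23, 2.52], [-1.04, 4.18], [0, 3.07], [-2.55, 2.55]. Speed limits (rad/s): [2.22, 2.22, 2.57, 3.14, 3.14, 3.14].

## Interface

Orientations are given as a unit quaternion [w, x, y, z].
In Python, from bench import env gives the robot as it stands. The module is installed in compiled form; this text tells all that it offers.
- The arm moves only by the shell command python3 -m handwheel 'ROWS' [OPENING]. ROWS is a JSON object whose one key "moves" holds a list of rows, each a list of 4 numbers: the shift along the tool's x, y, z in mm, then the turn about the tool's z in rad. A call has exactly 8 rows; each row is the pose to reach, as a shift and turn from the pose commanded when the call began, along the tool's axes at that moment; what a row does not reach only later rows make up. A row lasts 1/12 s, in which the tool goes at most 41.7 mm and 7.16 degrees, less where a joint would pass 70% of its speed; a pose out of reach is approached as far as the arm can. A call with a gripper value outside its range is refused whole. OPENING is the opening, from -1 (shut) to 1 (fully open), set as the call begins (- or left out, the last holds). The fingers move at their own pace and stop on an object; the grip force is fixed at half the most. Time passes only in rows, so rows that repeat a pose let the fingers close, or fill a call up. It gives the time, the measured TCP pose, the force, the opening and the grip force at its end, in the units of the state.
- env.get_state(): the state, without advancing time (a new reading comes with each control period).
- env.capture(name): name is "scene" or "top" or "wrist"; returns a dict with "pixels" (384x512x3 uint8, blue, green, red), "fx", "fy", "cx", "cy" (pixels), "distortion" ([k1, k2, p1, p2, k3] as OpenCV has them; the pictures are not rectified), "world_to_cam" (4x4, takes a point from world to camera coordinates); the wrist camera has in their place "tool_from_camera" (4x4, takes a point from camera to tool coordinates, whose origin is the TCP and whose axes are the flange's). Camera axes: x right, y up, looking along -z (the intrinsics and any distortion apply to the point x, -y, -z); pixel columns grow to the right and rows downward; lengths in m; the calibration is good to about 2 mm. A picture is of the moment at which its call begins: read the wrist's pose just before it. There is no depth.
- env.job_done(): hands the job in; it is judged then, once.
The state is a dict: "t": time; "joint_positions": joint angles; "dq": joint speeds; "tau": joint torques, N m; "ee_pos": TCP position; "orientation": TCP orientation; "ft_force": force on the tool from outside, world axes, zero at the start; "torque": the same for the moment, N m; "finger_gap": opening from 0.0 (shut) to 1.0 (fully open); "finger_force": force on a finger pad.
Only numpy, scipy, OpenCV 4.12 (cv2) and the standard library are available. Lean on these libraries where they do the work, as an engineer would, in place of code of your own. Each camera call takes 0.05 s, during which the arm holds its last target. There are 200 camera calls.

## Working session

There is one attempt and no reset: what is moved stays moved. The work goes in short steps, Python scripts to look and compute and a shell command to move; the robot and the scene stay as the last step left them, time stands still between calls to the robot, and variables do not carry over. Pictures are saved under pics/ and viewed, at most 10 in all, crops included, and the job is handed in when it is done.

```bash
mkdir -p pics; cat > h.py <<'E'
from bench import env
import numpy as np, cv2
def cap(n,f=None):
    c=env.capture(n)
    if f: cv2.imwrite('pics/'+f,np.asarray(c['pixels']))
    return c
def K(c): return np.array([[c['fx'],0,c['cx']],[0,c['fy'],c['cy']],[0,0,1.]])
def ray(c,px):
    u=cv2.undistortPoints(np.array([[px]],float),K(c),np.array(c['distortion'],float))[0,0]
    M=np.linalg.inv(np.array(c['world_to_cam'])); d=M[:3,:3]@np.array([u[0],-u[1],-1]); return M[:3,3],d
def onz(c,px,z):
    o,d=ray(c,px); return o+d*(z-o[2])/d[2]
def proj(c,p):
    q=(np.array(c['world_to_cam'])@np.append(p,1))[:3]
    return cv2.projectPoints(np.array([[q[0],-q[1],-q[2]]]),np.zeros(3),np.zeros(3),K(c),np.array(c['distortion'],float))[0][0,0]
E
python3 - <<'E'
from h import *
a=cap('scene','scene1.png');b=cap('top','top1.png')
s=env.get_state();print({k:np.round(s[k],3) for k in('t','ee_pos','orientation','ft_force','finger_gap')})
for c in(a,b):print(np.round(np.linalg.inv(c['world_to_cam']),2),c['fx'])
E
```

```text
{'t': np.float64(0.1), 'ee_pos': array([0.226, 0.501, 0.224]), 'orientation': array([-0.   ,  0.21 ,  0.978, -0.   ]), 'ft_force': array([-0.123, -0.107, -0.06 ]), 'finger_gap': np.float64(1.0)}
[[ 0.75  0.35 -0.56 -0.18]
 [-0.66  0.4  -0.63 -0.79]
 [ 0.    0.85  0.53  0.74]
 [ 0.    0.    0.    1.  ]] 412.6841628319604
[[ 0.13  0.97 -0.2   0.31]
 [-0.99  0.13 -0.02 -0.04]
 [ 0.    0.2   0.98  1.31]
 [ 0.    0.    0.    1.  ]] 371.8265775307245
```

View pics/scene1.png

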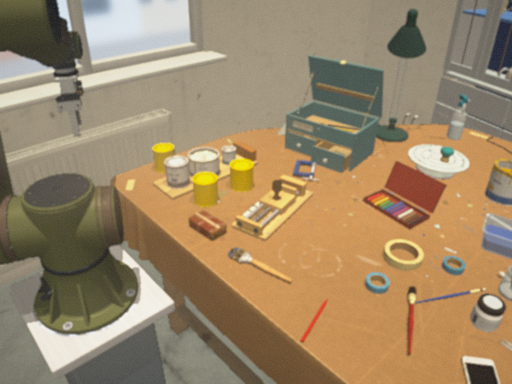

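View pics/top1.png

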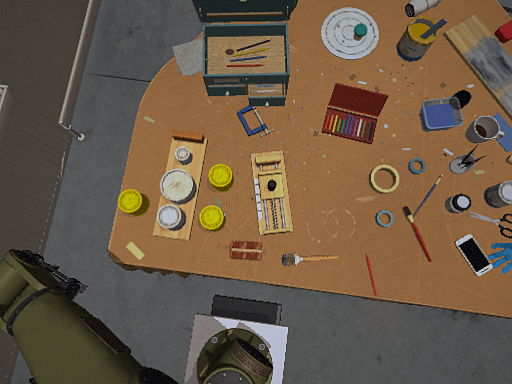

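The scene view shows the board's end block at (240,148). In the top view it is at (187,138), with the pieces in line at (183,155) small, (177,185) wide and (171,216) mid. The yellow tins at (220,175), (212,217) and (131,201) stand off the board. The holder is at about (271,192), and its black knob is at (272,185). I'll check this in one close crop and measure.

```bash
python3 - <<'E'
from h import *
c=cap('top');im=np.asarray(c['pixels'])
cv2.imwrite('pics/crop1.png',cv2.resize(im[120:250,145:305],None,fx=5,fy=4.6,interpolation=cv2.INTER_CUBIC)[:600])
s=cap('scene');a=np.asarray(s['pixels'])
def dark(im,r,thr=55):
    x0,y0,x1,y1=r
    m=(im[y0:y1,x0:x1].max(2)<thr).astype('uint8')
    n,l,st,ce=cv2.connectedComponentsWithStats(m)
    return [(st[i].tolist(),np.round(ce[i]+[x0,y0],1).tolist()) for i in range(1,n) if st[i][4]>3]
print('top',dark(im,(248,145,298,240)));print('scene',dark(a,(230,170,320,240)))
E
```

```text
top [([28, 17, 4, 1, 4], [277.5, 162.0]), ([11, 19, 8, 2, 9], [262.4, 164.1]), ([20, 18, 7, 2, 8], [270.8, 163.1]), ([20, 35, 8, 11, 70], [271.3, 185.0]), ([33, 87, 4, 1, 4], [282.5, 232.0])]
scene []
```

View pics/crop1.png

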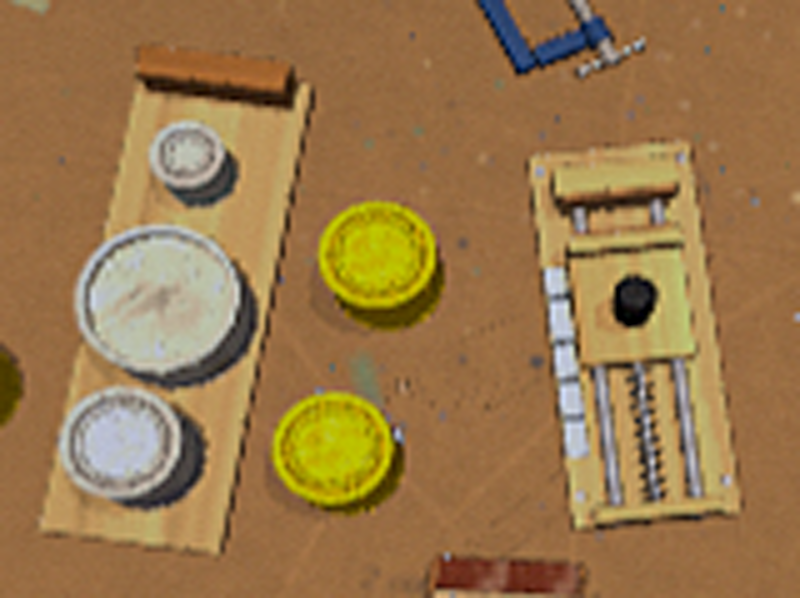

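The crop shows the small pot at (187,157), next to the end block at (215,75), with the wide tin and then the mid tin behind it. So the small pot is next and the target is line 1. The holder's knob is at (633,300), and its base corners are at (530,160), (692,145), (742,510) and (578,525).

```bash
python3 - <<'E'
from h import *
c=cap('top');s=cap('scene')
full=lambda x,y:((x+.5)/5+145-.5,(y+.5)/4.6+120-.5)
C=np.array([onz(c,full(*p),.012) for p in[(530,160),(692,145),(742,510),(578,525)]])
print(C.round(3),np.linalg.norm(np.diff(C[[0,1,2,3,0]],axis=0),axis=1))
xa=C[0]+C[1]-C[2]-C[3];yaw=np.arctan2(xa[1],xa[0]);o=C.mean(0);u=np.array([np.cos(yaw),np.sin(yaw)])
print('yaw',yaw,'o',o,'knob exp',o[:2]+.008*u)
print('knob top',onz(c,(271.3,185),.095), 'pot',onz(c,full(187,157),.07))
blk=onz(c,full(215,65),.057);print('block',blk)
k=np.asarray(s['pixels']);p=proj(s,np.append(o[:2]+.008*u,.086));print('scene pred',p)
x,y=p.astype(int);w=k[y-15:y+16,x-15:x+16];m=(w.max(2)<80).astype('uint8')
n,l,st,ce=cv2.connectedComponentsWithStats(m);print([(st[i].tolist(),(ce[i]+[x-15,y-15]).round(1)) for i in range(1,n)if st[i][4]>4])
E
```

```text
[[ 0.726  0.044  0.012]
 [ 0.755 -0.072  0.012]
 [ 0.47  -0.141  0.012]
 [ 0.443 -0.029  0.012]] [0.11936878 0.29289678 0.11562676 0.29223079]
yaw 0.2463907566173109 o [ 0.59857395 -0.04925135  0.012     ] knob exp [ 0.60633235 -0.04730011]
knob top [ 0.60266582 -0.04458151  0.095     ] pot [0.67812311 0.27848933 0.07      ]
block [0.75809212 0.27491354 0.057     ]
scene pred [277.82714309 186.31842887]
[]
```

Two measurements of the knob agree within 5 mm, giving about (0.604, -0.046). The slide yaw is 0.246 and the base measures 293 x 118 against 300 x 120. Candidates for the knob in the top view are:
- the black knob at (271,185): round and upright, on the carriage, so I choose this one
- the dark spring at (275,210)
- the toolbox and the black cap at (460,97): off the holder

I'll grip with the fingers closing along the slide.

```bash
python3 -m handwheel '{"moves":[[-30,-18,0,0.11],[-65,-40,0,0.22],[-100,-61,0,0.33],[-136,-82,0,0.45],[-172,-104,0,0.56],[-208,-126,0,0.68],[-244,-148,0,0.79],[-280,-170,0,0.9]]}' 1
cat > go.py <<'E'
from h import *
import sys
from scipy.spatial.transform import Rotation as R
def rel(t,s=None):
    s=s or env.get_state();q=s['orientation'];M=R.from_quat([q[1],q[2],q[3],q[0]]).as_matrix()
    print('t',round(float(s['t']),2),'pos',np.round(s['ee_pos'],4),'yaw_y',np.arctan2(M[1,1],M[0,1]).round(3),'f',np.round(s['ft_force'],1),'gap',np.round(s['finger_gap'],3))
    print('shift mm',((np.array(t)-s['ee_pos'])@M*1000).round(1))
if __name__=='__main__': rel([float(v) for v in sys.argv[1:]])
E
python3 go.py .604 -.046 .2
```

```text
t: 0.97
ee_pos: [0.4108, 0.2315, 0.2244]
orientation: [0.0, 0.616, 0.787, 0.0]
ft_force: [0.7, 1.6, 0.6]
finger_gap: 0.999
finger_force: 0.0
t 0.97 pos [0.4108 0.2315 0.2244] yaw_y 0.243 f [0.7 1.6 0.6] gap 0.999
shift mm [-315.8  120.9   24.4]
```

```bash
python3 -m handwheel '{"moves":[[-38,14,0,0],[-77,29,0,0],[-116,44,0,0],[-155,59,0,0],[-194,74,5,0],[-233,89,10,0],[-272,104,15,0],[-310,119,20,0]]}'
python3 -m handwheel '{"moves":[[-2,1,0,0],[-2,1,0,0],[-2,1,0,0],[-2,1,0,0],[-2,1,0,0],[-2,1,0,0],[-2,1,0,0],[-2,1,0,0]]}' 0.3
python3 go.py .604 -.046 .088
python3 - <<'E'
from h import *
s=env.get_state();c=cap('wrist','w1.png');cap('top','top2.png')
print(np.round(c['tool_from_camera'],3),c['fx'],c['cx'],c['cy'],c['distortion'])
E
```

```text
t: 1.63
ee_pos: [0.6017, -0.0391, 0.2041]
orientation: [0.0, 0.614, 0.789, 0.0]
ft_force: [0.2, 0.8, 0.8]
finger_gap: 0.998
finger_force: 0.0
t: 2.3
ee_pos: [0.6023, -0.0383, 0.2046]
orientation: [0.0, 0.614, 0.789, 0.0]
ft_force: [0.3, 0.8, 0.6]
finger_gap: 0.652
finger_force: 0.0
t 2.3 pos [ 0.6023 -0.0383  0.2046] yaw_y 0.249 f [0.3 0.8 0.6] gap 0.652
shift mm [ -7.9  -0.3 116.6]
[[ 0.001  0.969  0.248  0.074]
 [ 1.    -0.001 -0.     0.001]
 [ 0.     0.248 -0.969 -0.159]
 [ 0.     0.     0.     1.   ]] 293.90719867721657 256.0777623660794 190.15269427445855 [-0.06131116  0.          0.          0.          0.        ]
```

View pics/w1.png

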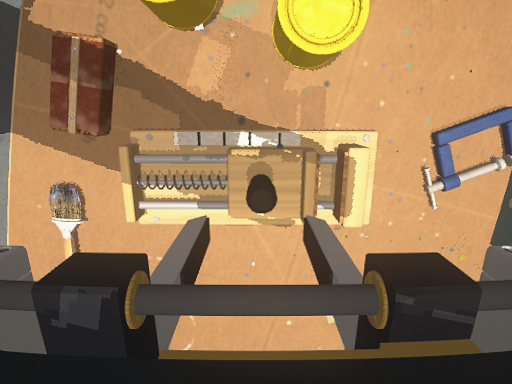

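The wrist view shows the knob head at about (262,195), between the fingers. The lines are at columns 199, 224 and 249 on row 138, and the pointer is near 281. Now I'll measure the knob from here.

```bash
cat > wr.py <<'E'
from h import *
from scipy.spatial.transform import Rotation as R
def wcap(f=None):
    s=env.get_state();c=dict(cap('wrist',f));q=s['orientation'];T=np.eye(4)
    T[:3,:3]=R.from_quat([q[1],q[2],q[3],q[0]]).as_matrix();T[:3,3]=s['ee_pos']
    c['world_to_cam']=np.linalg.inv(T@np.array(c['tool_from_camera']));return c,s
E
python3 - <<'E'
from wr import *
c,s=wcap();im=np.asarray(c['pixels'])
m=(im[170:220,240:285].max(2)<50).astype('uint8')
n,l,st,ce=cv2.connectedComponentsWithStats(m);i=1+st[1:,4].argmax();x,y,w,h,a=st[i];print(x+240,y+170,w,h,ce[i]+[240,170])
# upper disc of head (top at z .102) is the bottom part in the image
print('head guess',onz(c,(x+240+w/2-.5,y+170+h-.5-w/2),.095))
ctr=[onz(c,(px,138),.014) for px in(199,224,249,281)];print(np.round(ctr,4),np.linalg.norm(np.diff(ctr,axis=0),axis=1))
cv2.imwrite('pics/w2.png',cv2.resize(im[120:215,170:330],None,fx=5,fy=5,interpolation=cv2.INTER_CUBIC))
E
```

```text
Traceback (most recent call last):
ValueError: attempt to get argmax of an empty sequence
```

```bash
python3 - <<'E'
from wr import *
c,s=wcap();im=np.asarray(c['pixels'])
g=im[165:225,238:288].max(2);print(g.min(),g[30,24])
m=(g<g[30,24]+25).astype('uint8')
n,l,st,ce=cv2.connectedComponentsWithStats(m);i=1+st[1:,4].argmax();x,y,w,h,a=st[i];print(x+238,y+165,w,h,ce[i]+[238,165])
print('head',onz(c,(x+238+w/2-.5,y+165+h-.5-w/2),.095))
ctr=[onz(c,(px,138),.014) for px in(199,224,249,281)];print(np.round(ctr,4),np.linalg.norm(np.diff(ctr,axis=0),axis=1))
cv2.imwrite('pics/w2.png',cv2.resize(im[120:215,170:330],None,fx=5,fy=5,interpolation=cv2.INTER_CUBIC))
E
```

```text
49 67
247 174 30 39 [261.06387665 193.84581498]
head [ 0.60919418 -0.03915347  0.095     ]
[[ 0.5267 -0.0086  0.014 ]
 [ 0.5554 -0.0015  0.014 ]
 [ 0.5839  0.0057  0.014 ]
 [ 0.6204  0.015   0.014 ]] [0.0295204  0.02942254 0.03764005]
```

View pics/w2.png

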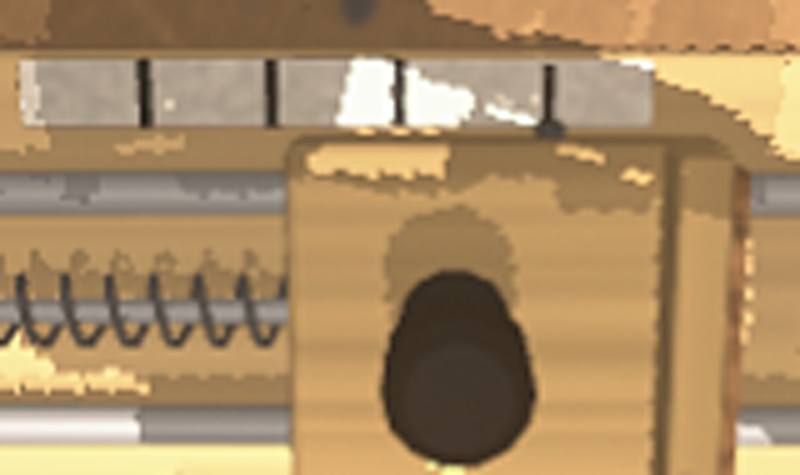

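The crop shows the pointer tip at (548,130), and lines 1 to 3 at columns 400, 271 and 145. The knob's top disc is centred at about (458,395). I'll cross-check the lateral position using the base edges.

```bash
python3 - <<'E'
from wr import *
c,s=wcap();t=cap('top')
u=np.array([np.cos(.247),np.sin(.247)]);n=np.array([-u[1],u[0]])
pr=lambda p:(np.round([(p[:2]-s['ee_pos'][:2])@u*1000,(p[:2]-s['ee_pos'][:2])@n*1000],1))
print('edges lat',pr(onz(c,(262,130),.012)),pr(onz(c,(262,225),.012)))
print('base ends',pr(onz(c,(122,185),.012)),pr(onz(c,(374,185),.012)))
print('head wrist',pr(onz(c,(261.5,199),.102)),pr(onz(c,(261.5,197.5),.095)))
T=np.array
o1,d1=ray(c,(261.5,199));o2,d2=ray(t,(271.3,185));k=np.linalg.lstsq(np.c_[d1,-d2],o2-o1,rcond=None)[0];a=o1+k[0]*d1;b=o2+k[1]*d2
print('tri',a,b,pr((a+b)/2))
print('ptr',pr(onz(c,(279.3,145.5),.014)))
E
```

```text
edges lat [ 8.2 56.7] [  9.  -62.1]
base ends [-165.5  -10. ] [147.7  -9.4]
head wrist [ 6.4 -1.7] [ 6.5 -2.2]
tri [ 0.61154337 -0.0466499   0.07312811] [ 0.60806023 -0.04473128  0.07228816] [ 5.5 -8.6]
ptr [28.8 38.8]
```

```bash
python3 -m handwheel '{"moves":[[-2.5,6,14,0],[-2.5,6,32,0],[-2.5,6,50,0],[-2.5,6,68,0],[-2.5,6,84,0],[-2.5,6,98,0],[-2.5,6,110,0],[-2.5,6,116,0]]}'
python3 -m handwheel '{"moves":[[0,0,0,0],[0,0,0,0],[0,0,0,0],[0,0,0,0],[0,0,0,0],[0,0,0,0],[0,0,0,0],[0,0,0,0]]}' 0
python3 go.py .604 -.046 .088
python3 - <<'E'
from wr import *
wcap('w3.png')
E
```

```text
t: 3.27
ee_pos: [0.6083, -0.0397, 0.0867]
orientation: [-0.001, 0.614, 0.789, -0.0]
ft_force: [0.9, -0.6, -0.8]
finger_gap: 0.65
finger_force: 0.0
t: 3.93
ee_pos: [0.6088, -0.0397, 0.0885]
orientation: [0.0, 0.614, 0.789, 0.0]
ft_force: [-0.0, -0.1, -0.2]
finger_gap: 0.499
finger_force: 0.0
t 3.93 pos [ 0.6088 -0.0397  0.0885] yaw_y 0.248 f [-0.  -0.1 -0.2] gap 0.499
shift mm [-4.9 -6.2  0.5]
```

View pics/w3.png

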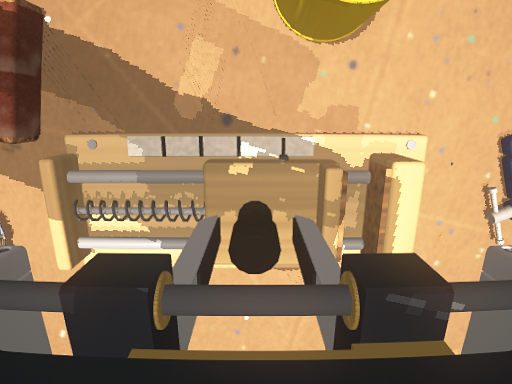

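The knob head, at about (254,243), sits on the TCP's pixel (254,245). The pointer is at 283 and line 1 at 239. Closing the gripper.

```bash
python3 -m handwheel '{"moves":[[0,0,0,0],[0,0,0,0],[0,0,0,0],[0,0,0,0],[0,0,0,0],[0,0,0,0],[0,0,0,0],[0,0,0,0]]}' -1
python3 -m handwheel '{"moves":[[0,0,0,0],[0,0,0,0],[0,-2,0,0],[0,-4,0,0],[0,-6,0,0],[0,-8,0,0],[0,-10,0,0],[0,-10,0,0]]}'
python3 go.py .604 -.046 .088
```

```text
t: 4.65
ee_pos: [0.6079, -0.0399, 0.0883]
orientation: [-0.001, 0.614, 0.789, -0.001]
ft_force: [-8.0, -1.6, 4.6]
finger_gap: 0.31
finger_force: 30.0
t: 5.32
ee_pos: [0.5988, -0.0422, 0.0883]
orientation: [-0.0, 0.614, 0.789, 0.0]
ft_force: [3.8, 0.5, -3.6]
finger_gap: 0.308
finger_force: 30.0
t 5.32 pos [ 0.5988 -0.0422  0.0883] yaw_y 0.248 f [ 3.8  0.5 -3.6] gap 0.308
shift mm [-5.   4.1  0.3]
```

```bash
python3 -m handwheel '{"moves":[[0,-4,0,0],[0,-8,0,0],[0,-12,0,0],[0,-16,0,0],[0,-20,0,0],[0,-23,0,0],[0,-24,0,0],[0,-24,0,0]]}'
python3 go.py .604 -.046 .088
python3 - <<'E'
from wr import *
c,s=wcap();im=np.asarray(c['pixels'])
cv2.imwrite('pics/w4.png',cv2.resize(im[115:195,140:340],None,fx=4,fy=6,interpolation=cv2.INTER_CUBIC))
E
```

```text
t: 5.98
ee_pos: [0.5758, -0.048, 0.0883]
orientation: [0.0, 0.614, 0.789, 0.0]
ft_force: [5.1, 1.1, -5.1]
finger_gap: 0.307
finger_force: 30.0
t 5.98 pos [ 0.5758 -0.048   0.0883] yaw_y 0.248 f [ 5.1  1.1 -5.1] gap 0.307
shift mm [-5.  27.8  0.3]
```

View pics/w4.png

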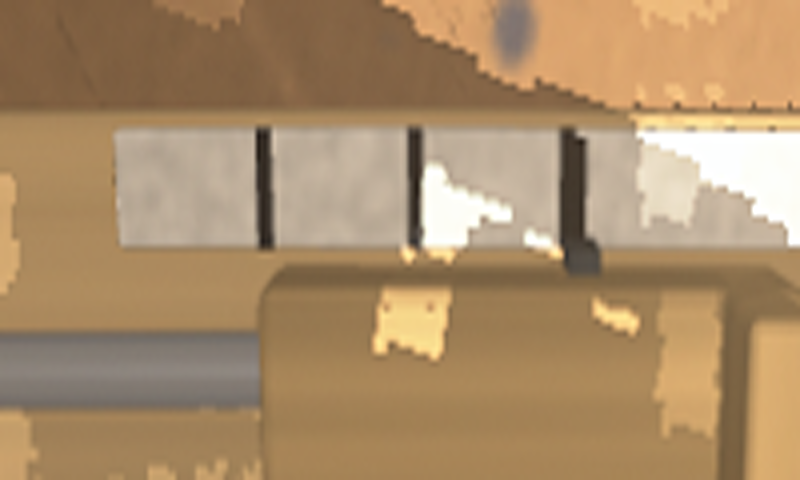

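Line 1 is at column 567 and the pointer at about 579. At roughly 5 px/mm the pointer is 2 mm short, which agrees with the 33.1 mm of TCP travel. I'll pull 2 mm more.

```bash
python3 -m handwheel '{"moves":[[0,-1,0,0],[0,-2,0,0],[0,-2,0,0],[0,-2,0,0],[0,-2,0,0],[0,-2,0,0],[0,-2,0,0],[0,-2,0,0]]}'
python3 go.py .604 -.046 .088
python3 - <<'E'
from wr import *
c,s=wcap();im=np.asarray(c['pixels'])
print(np.hypot(*(s['ee_pos'][:2]-[.6079,-.0399])))
cv2.imwrite('pics/w5.png',cv2.resize(im[115:195,140:340],None,fx=4,fy=6,interpolation=cv2.INTER_CUBIC))
E
```

```text
t: 6.7
ee_pos: [0.5741, -0.0484, 0.0883]
orientation: [0.0, 0.614, 0.789, 0.0]
ft_force: [6.6, 2.1, -4.8]
finger_gap: 0.307
finger_force: 30.0
t 6.7 pos [ 0.5741 -0.0484  0.0883] yaw_y 0.248 f [ 6.6  2.1 -4.8] gap 0.307
shift mm [-5.  29.6  0.3]
0.034891068298261156
```

View pics/w5.png

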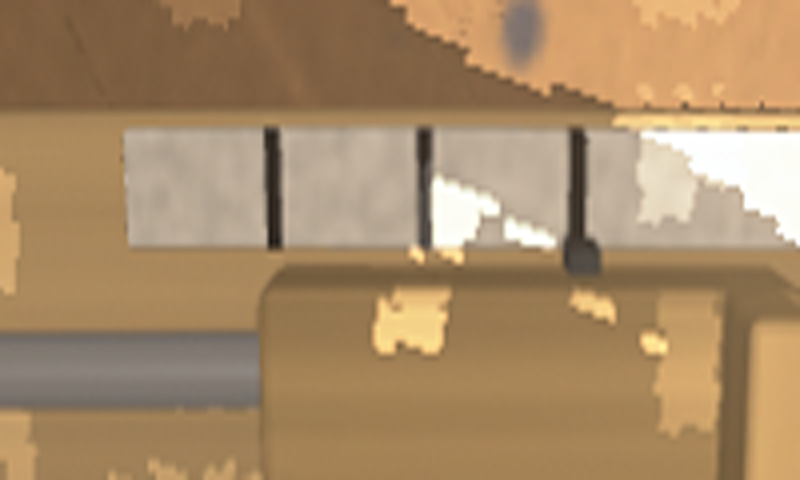

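The pointer at column 579 now covers line 1 at 577. The travel is 34.9 mm, and the knob is firmly held at 30 N. Handing in.

```bash
python3 -c "
from bench import env
print(env.job_done())"
```

```text
the job is handed in; nothing more can be done
None
```

The small pot is next, so I pulled the jaw open to the first line (about 34.9 mm by the arm's travel) and handed the job in with the gripper still holding the knob, ready for loading.

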